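# Make up the oil-service kit and the wheel kit on a motorcycle bench

## Robot

A 6-joint arm with a two-finger parallel gripper is mounted at the origin on the work surface. World frame = base frame: x ahead of the robot, y to its left, z up, the work surface at z = 0. Lengths are in mm, angles in rad, forces in N, time in s.
With the tool pointing down it reaches from about 375 to 925 mm from the base axis. Payload 5.7 kg.
Tool frame: the origin (TCP) lies midway between the tips of the shut fingers; the grasp point (between the pads) lies 19 mm behind it; z points along the fingers, x is the direction in which the jaws open and shut, and the axes are right-handed (so a half turn about z gives the same grasp; the last joint's range is limited). The gripper opens to 88 mm and grips with 3 to 60 N. Pads are 20 mm wide; open, the fingers measure 115 mm over their backs; the gripper's body (75 mm by 178 mm) begins 61 mm behind the grasp point.
Start: joints at [1.116, 0.359, 1.51, -0, 1.272, -0.115], TCP at [199.97, 565.662, 222.623] pointing down, gripper open.
Joint ranges: [-2.97, 2.97], [-1.01, 2.36], [0.21, 2.38], [-0.96, 4.11], [0.2, 2.71], [-2.98, 2.98]. Speed limits (rad/s): [2.39, 2.39, 3.14, 3.14, 3.14, 3.14].

## Interface

Orientations are given as a rotation vector (axis times angle).
In Python, from bench import robot gives the robot as it stands. The module is installed in compiled form; this text tells all that it offers. Calls block until the motion is done:
- robot.goto(position, orientation): joint-space move of the TCP to a pose.
- robot.move_l(position, orientation=None, v=150): straight line of the TCP; orientation=None keeps the orientation; v is the mean speed in mm/s.
- robot.goto_joints(angles): joint-space move.
- robot.gripper_to(opening): finger opening in mm; the grip force is fixed at half the most; returns when the fingers have stopped.
- robot.dwell(seconds).
- robot.solve_ik(position, orientation): joint angles nearest the present ones, or None.
- robot.state(): the state.
- robot.snapshot(name): name is "scene" or "side" or "wrist"; returns (picture, depth): 480x640x3 uint8, red, green, blue; 480x640 float32, mm along the optical axis (not along the pixel's ray), 0 where there is no reading.
- robot.camera_params(name): a dict with "fx", "fy", "cx", "cy" (pixels), "pose" (4x4, takes a point from camera to world coordinates). Camera axes: x right, y up, looking along -z (the intrinsics and any distortion apply to the point x, -y, -z); pixel columns grow to the right and rows downward; lengths in mm; the calibration is good to about 2 mm. A picture is of the moment at which its call begins: read the wrist's pose just before it. camera_params takes no time and is no camera call; for the wrist camera it gives the pose at the moment of the call.
A pose or a line that the arm cannot do raises robot.IKError and nothing moves.
- robot.finish_job(): hands the job in, once; it reports no verdict.
Trained networks look in the newest picture that a camera, given by its name, has taken for a name from the list of things; names that differ only in an ending like _2 or _b are one class to them, and where a whole thing is asked for, a point or a joint stands for the part that bears it (a point fixed in the world has none). Each returns a list of dicts, best first, with "confidence" (0 to 1); they miss things now and then, are a little off and sometimes report something else, mostly with a low value. They report only what shows in the picture. A call takes as long as a camera call. They do not tell look-alikes from the thing itself.
- robot.look_for(camera, name): "box" ([left, top, width, height] in pixels, round what is visible of it).
- robot.place_of(camera, name): "at" ([column, row] in pixels: a listed point, or the origin of a listed thing).
The state is a dict: "time_s": time; "joints": joint angles; "qvel": joint speeds; "joint_torque": joint torques, N m; "tcp_pos": TCP position; "orientation": TCP orientation; "ft_force": force on the tool from outside, world axes, zero at the start; "ft_torque": the same for the moment, N m; "width": finger opening in mm.
Only numpy, scipy, OpenCV 4.12 (cv2) and the standard library are available. Lean on these libraries where they do the work, as an engineer would, in place of code of your own. Each camera call takes 0.05 s, during which the arm holds its last target.

## Task

Make up two parts kits from the stock in the middle of the bench. Oil-service kit, in the rectangular tray: stand the oil filter in the middle of the shorter (square) compartment and lay the spark plug in the middle of the longer compartment, along the tray's length. Wheel kit, in the pair of round dishes: lay the larger wheel bearing flat in the middle of the larger dish and stand the longer spacer tube upright in the middle of the smaller dish; leave the smaller bearing and the shorter spacer where they are.

Things in the scene. Friction and masses are not known exactly. Their poses are not given: they have to be found in the camera images.
- filter_c (a point): oil filter: grey-painted steel canister with a small bright hexagon on top and flutes round its upper part, 66 mm diameter, 60 mm tall, about 250 g, standing upright on the bench. The point is its centre, 30 mm above its underside; z is its axis, up.
- plug_c (a point): spark plug lying on its side: bright steel hexagon 21 mm across flats (24 mm across corners) and 16 mm long, white ceramic insulator, threaded end; about 60 g. The point is the centre of the hexagon, 10.4 mm above the surface it lies on, and close to the centre of mass: grip it there, across the plug. x runs along the plug towards the insulator and terminal, which end 45 mm from the point; the threaded end lies 35 mm from it towards -x.
- big_bearing_c (a point): the larger wheel bearing: flat steel ring with a black seal, 52 mm outer diameter, 22 mm thick, about 190 g, lying flat. The point is its centre, 11 mm above its underside; z is its axis.
- long_spacer_c (a point): the longer axle spacer: plain aluminium tube, 28 mm outer diameter, 56 mm tall, about 60 g, standing on end. The point is its centre, 28 mm above its lower end; z is its axis.
- small_bearing_c (a point): the smaller bearing, to be left alone: same look, 35 mm outer diameter, 14 mm thick, lying flat. The point is its centre, 7 mm above its underside.
- short_spacer_c (a point): the shorter spacer, to be left alone: same aluminium tube, 28 mm outer diameter but only 26 mm tall, standing on end. The point is its centre, 13 mm above its lower end.
- tray: rectangular sheet-aluminium kit tray with a black floor, fixed, 228 mm long (its x) by 102 mm wide (its y), with a floor 4 mm above the bench and lips and one cross rib 4 mm thick that reach 8 mm above the bench. Origin: centre of its underside, on the bench. The rib lies across at x = -14 mm. Shorter compartment (94 x 94 mm inside, for the filter): centre at x = -63 mm, y = 0. Longer compartment (122 x 94 mm inside, for the spark plug): centre at x = +49 mm, y = 0.
- dishes: two round steel dishes with black floors, joined by a flat bar, fixed; floors 4 mm above the bench, rims 3 mm thick that reach 8 mm above the bench. Origin on the bench, between the dishes on the line through their centres (its x). Larger dish (110 mm outer diameter, for the bearing): centre at x = -45 mm, y = 0. Smaller dish (82 mm outer diameter, for the spacer): centre at x = +60 mm, y = 0.
Not all that is in view belongs to the job. What is shaped like the part that bears big_bearing_c but brown or yellow is not meant. What is shaped like the part that bears plug_c but orange is not meant.

How it is judged (in metres and radians):
At the end, for the whole second after the job is handed in: Parts rest on their floors, released, still; filter, bearing, spacer within 15 mm of their compartment or dish centre (along and across) and 7 deg of upright; plug within 18 mm along, 25 mm across, 20 deg of tray length; smaller bearing and shorter spacer within 20 mm of their starts (x of filter_c in the frame of tray between -0.078 and -0.048 m and y of filter_c in the frame of tray between -0.015 and 0.015 m and z of filter_c in the frame of tray between 0.029 and 0.039 m and angle between filter_c's own z axis and vertical below 0.12 rad and x of plug_c in the frame of tray between 0.031 and 0.067 m and y of plug_c in the frame of tray between -0.025 and 0.025 m and z of plug_c in the frame of tray between 0.0094 and 0.0194 m and angle between the x axis of plug_c and the x axis of tray, either way round below 0.35 rad and x of big_bearing_c in the frame of dishes between -0.06 and -0.03 m and y of big_bearing_c in the frame of dishes between -0.015 and 0.015 m and z of big_bearing_c in the frame of dishes between 0.01 and 0.02 m and angle between the z axis of each of big_bearing_c, long_spacer_c and the z axis of dishes, either way round below 0.12 rad and x of long_spacer_c in the frame of dishes between 0.045 and 0.075 m and y of long_spacer_c in the frame of dishes between -0.015 and 0.015 m and z of long_spacer_c in the frame of dishes between 0.027 and 0.037 m and distance of each of small_bearing_c, short_spacer_c from where it was at the start of the episode below 0.02 m and linear speed of each of filter, plug, big_bearing, long_spacer below 0.02 m/s); the robot touches nothing.
It fails at once if the smaller bearing or the shorter spacer is moved more than 20 mm (distance of any of small_bearing_c, short_spacer_c from where it was at the start of the episode above 0.02 m).
It also fails if it takes over 106 s, if anything falls off the work surface, if the arm or the gripper's body presses on something with over 40 N, if the wrist force passes 120 N, or if a joint passes its speed limit or range.

## Working session

There is one attempt and no reset: what is moved stays moved. The work goes in short steps, each a Python script; the robot and the scene stay as the last script left them, time stands still between calls to the robot, and variables do not carry over. Pictures are saved under pics/ and viewed, and the job is handed in when it is done.

```bash
mkdir -p pics; ls
cat > h.py <<'E'
import numpy as np, cv2
from bench import robot
def snap(cam,fn):
    P=robot.camera_params(cam); im,d=robot.snapshot(cam)
    cv2.imwrite('pics/'+fn+'.png',im[:,:,::-1]); np.savez('pics/'+fn+'.npz',im=im,d=d,pose=P['pose'],K=[P[k] for k in('fx','fy','cx','cy')])
    return P,im,d
def ray(P,u,v):
    r=np.array([(u-P['cx'])/P['fx'],-(v-P['cy'])/P['fy'],-1.]); M=np.array(P['pose']); return M[:3,3],M[:3,:3]@r
def atz(P,u,v,z):
    o,r=ray(P,u,v); return o+r*(z-o[2])/r[2]
def atd(P,u,v,d):
    o,r=ray(P,u,v); return o+r*d
E
python3 - <<'E'
from h import *
for c in('scene','side','wrist'):
    P,im,d=snap(c,c+'0'); print(c,{k:(np.round(v,2).tolist()) for k,v in P.items()})
    for n in('filter_c','plug_c','big_bearing_c','long_spacer_c','small_bearing_c','short_spacer_c','tray','dishes'):
        print(n,[(np.round(q['at']).tolist(),round(q['confidence'],2)) for q in robot.place_of(c,n)][:5])
E
```

```text
pics
scene {'fx': 473.44, 'fy': 473.44, 'cx': 313.52, 'cy': 236.87, 'pose': [[0.64, -0.63, 0.43, 876.34], [0.76, 0.53, -0.37, -309.51], [0.01, 0.56, 0.83, 740.34], [0.0, 0.0, 0.0, 1.0]]}
filter_c [([231.0, 263.0], 0.74)]
plug_c [([347.0, 289.0], 0.72), ([418.0, 291.0], 0.62)]
big_bearing_c [([297.0, 230.0], 0.94), ([306.0, 156.0], 0.82), ([184.0, 241.0], 0.67)]
long_spacer_c [([299.0, 318.0], 0.75)]
small_bearing_c [([349.0, 195.0], 0.63)]
short_spacer_c [([390.0, 247.0], 0.68)]
tray [([157.0, 375.0], 0.89)]
dishes [([440.0, 184.0], 0.76)]
side {'fx': 562.37, 'fy': 562.37, 'cx': 319.45, 'cy': 233.41, 'pose': [[-0.98, 0.12, -0.13, 407.73], [-0.18, -0.64, 0.75, 745.81], [0.01, 0.76, 0.65, 667.98], [0.0, 0.0, 0.0, 1.0]]}
filter_c [([372.0, 193.0], 0.63), ([345.0, 147.0], 0.29)]
plug_c [([272.0, 228.0], 0.81), ([213.0, 257.0], 0.72), ([347.0, 295.0], 0.67)]
big_bearing_c [([360.0, 247.0], 0.92), ([428.0, 192.0], 0.73), ([436.0, 316.0], 0.6)]
long_spacer_c [([287.0, 189.0], 0.64)]
small_bearing_c [([346.0, 296.0], 0.76)]
short_spacer_c [([260.0, 278.0], 0.58)]
tray [([346.0, 143.0], 0.56)]
dishes [([266.0, 386.0], 0.57)]
wrist {'fx': 397.2, 'fy': 397.2, 'cx': 318.76, 'cy': 234.32, 'pose': [[0.33, -0.9, -0.28, 123.46], [0.94, 0.32, 0.1, 593.41], [-0.0, -0.3, 0.95, 384.96], [0.0, 0.0, 0.0, 1.0]]}
filter_c []
plug_c []
big_bearing_c []
long_spacer_c []
small_bearing_c []
short_spacer_c []
tray []
dishes []
```

View pics/scene0.png

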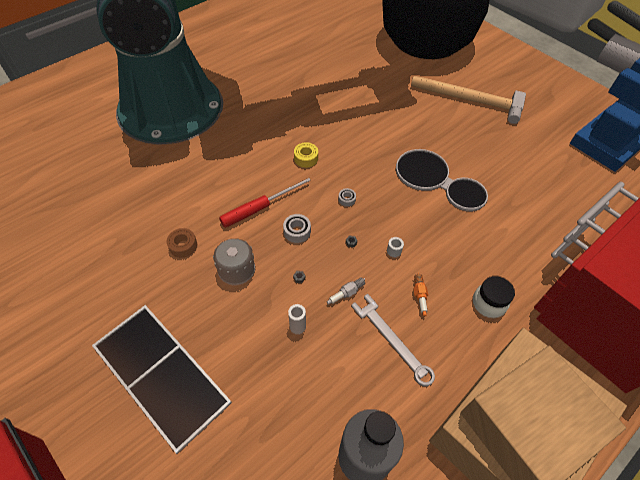

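View pics/side0.png

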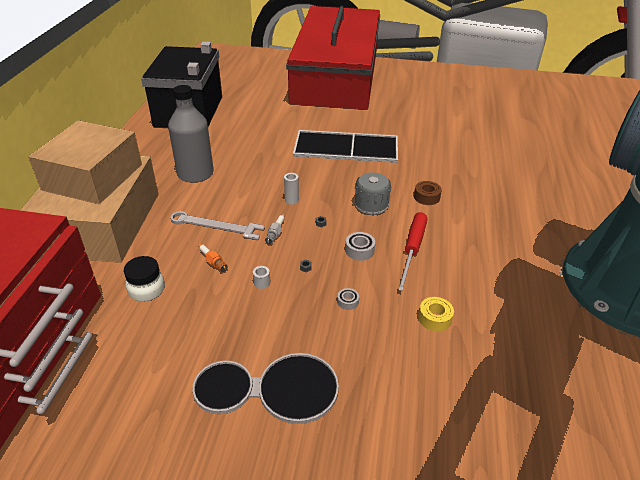

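Run:
```python
from h import *
P=robot.camera_params('scene');S=robot.camera_params('side')
dd=np.load('pics/scene0.npz')['d'];ds=np.load('pics/side0.npz')['d']
A={'filter':((231,263),(372,193),30),'plugA':((347,289),(272,228),10.4),'plugB':((418,291),(213,257),10.4),'bbA':((297,230),(360,247),11),'bbB':((306,156),(436,316),11),'bbC':((184,241),(428,192),11),'long':((299,318),(287,189),28),'smallb':((349,195),(346,296),7),'short':((390,247),(260,278),13),'tray':((157,375),(346,143),4),'dish':((440,184),(266,386),4)}
for n,(a,b,z) in A.items():
    print(n,atz(P,*a,z).round(),atz(S,*b,z).round(),'depthpts',atd(P,*a,dd[a[1],a[0]]).round(),atd(S,*b,ds[b[1],b[0]]).round())
im=np.load('pics/scene0.npz')['im']
cv2.imwrite('pics/crop.png',cv2.resize(im[130:340,160:460],None,fx=2.6,fy=2.6,interpolation=2)[:,:,::-1])
```

```text
filter [ 460. -141.   30.] [ 458. -132.   30.] depthpts [ 478. -148.   60.] [ 457. -103.   51.]
plugA [621. -13.  10.] [628. -16.  10.] depthpts [625. -17.  20.] [624.  -3.  22.]
plugB [703.  79.  10.] [708.  79.  10.] depthpts [704.  76.  16.] [703.  90.  21.]
bbA [469.  -1.  11.] [463.   6.  11.] depthpts [474.  -5.  20.] [462.  21.  24.]
bbB [333. 134.  11.] [328. 142.  11.] depthpts [341. 127.  21.] [329. 152.  22.]
bbC [ 354. -176.   11.] [ 351. -183.   11.] depthpts [ 346. -175.    0.] [ 352. -168.   22.]
long [ 616. -116.   28.] [ 622. -116.   28.] depthpts [ 627. -123.   57.] [ 620. -107.   35.]
smallb [467. 134.   7.] [471. 123.   7.] depthpts [465. 136.   4.] [471. 121.   5.]
short [609. 105.  13.] [615. 116.  13.] depthpts [612. 101.  21.] [612. 124.  22.]
tray [ 540. -340.    4.] [ 539. -346.    4.] depthpts [ 540. -340.    4.] [ 539. -346.    4.]
dish [563. 298.   4.] [555. 309.   4.] depthpts [563. 297.   5.] [555. 310.   4.]
```

View pics/crop.png

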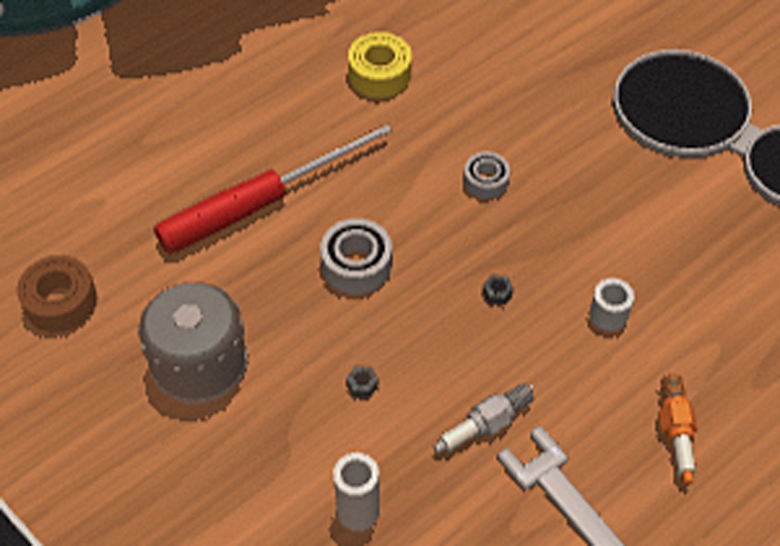

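The steel ring at scene (297,230) is the big bearing: the rings at (306,156) and (184,241) are yellow and brown. The plug is the steel and white one at (347,289); the one at (418,291) is orange. The crop confirms both. The two cameras agree only to about 10 mm, so I'll refine the positions from depth.

```bash
cat > cloud.py <<'E'
from h import *
def cloud(fn):
    z=np.load('pics/'+fn+'.npz'); d=z['d'];K=z['K'];M=z['pose']
    v,u=np.mgrid[:480,:640]; c=np.stack([(u-K[2])/K[0]*d,-(v-K[3])/K[1]*d,-d],-1)
    return c@M[:3,:3].T+M[:3,3], z['im'], d>0
def fitc(p,r):
    from scipy.optimize import least_squares
    c=p.mean(0); return c
E
python3 - <<'E'
from cloud import *
from scipy.optimize import least_squares
obj={'filter':(459,-137,60,33),'bb':(466,2,22,26),'long':(619,-116,56,14),'smallb':(469,128,14,17.5),'short':(612,111,26,14)}
for f in('scene0','side0'):
    p,im,ok=cloud(f)
    tb=ok&(abs(p[...,2])<6)&(p[...,0]>400)&(p[...,0]<700)&(abs(p[...,1])<150); print(f,'table z',np.median(p[tb][:,2]))
    for n,(x,y,h,r) in obj.items():
        m=ok&(abs(p[...,2]-h)<4)&(np.hypot(p[...,0]-x,p[...,1]-y)<r+20)
        q=p[m][:,:2].astype(np.float32); (c,R)=cv2.minEnclosingCircle(q); print(n,m.sum(),np.round(c,1),round(R,1),r,p[m][:,2].mean().round(1))
    # plug
    m=ok&(p[...,2]>3)&(p[...,2]<30)&(np.hypot(p[...,0]-624,p[...,1]+14)<60)
    g=im.astype(int)
    q=p[m]; print('plug pts',len(q),q.min(0).round(),q.max(0).round())
    # tray / dishes: black floor pixels
    for n,(x,y,R) in{'tray':(540,-343,150),'dish':(559,303,150)}.items():
        m=ok&(p[...,2]>-3)&(p[...,2]<9)&(im.max(-1)<70)&(np.hypot(p[...,0]-x,p[...,1]-y)<R)
        k,lab,st,ce=cv2.connectedComponentsWithStats(m.astype(np.uint8))
        for i in range(1,k):
            if st[i,4]>250:
                q=p[lab==i][:,:2].astype(np.float32)
                print(n,st[i,4],'rect',cv2.minAreaRect(q),'circ',cv2.minEnclosingCircle(q),'z',np.median(p[lab==i][:,2]).round(1))
    # tall stuff
    for nm,(a,b) in {'all':(0,0)}.items():
        m=ok&(p[...,2]>70)&(p[...,0]>300)&(p[...,0]<950)&(abs(p[...,1])<520)
        k,lab,st,ce=cv2.connectedComponentsWithStats(m.astype(np.uint8))
        for i in range(1,k):
            if st[i,4]>60: q=p[lab==i]; print('tall',np.percentile(q,2,axis=0).round(),np.percentile(q,98,axis=0).round())
E
```

```text
scene0 table z -0.8819993789274463
filter 698 [ 459.4 -135. ] 29.7 33 58.1
bb 406 [464.7   2.3] 26.6 26 20.7
long 140 [ 615.2 -119.1] 14.1 14 54.9
smallb 165 [466.4 127.7] 18.3 17.5 12.8
short 106 [613.5 112.9] 14.9 14 24.7
plug pts 695 [570. -56.   3.] [683.  31.  23.]
tray 3101 rect ((474.6702880859375, -341.5766296386719), (93.47215270996094, 93.35503387451172), 5.092236518859863) circ ((474.49420166015625, -341.6904602050781), 64.28092956542969) z 3.3
tray 4847 rect ((586.0657958984375, -331.6124267578125), (121.90544891357422, 93.34590911865234), 5.330676555633545) circ ((585.7985229492188, -331.5100402832031), 75.75932312011719) z 3.3
dish 1373 rect ((509.3563232421875, 302.8452453613281), (100.98700714111328, 100.11460876464844), 76.66661834716797) circ ((508.69439697265625, 303.0189208984375), 51.95477294921875) z 3.1
dish 796 rect ((612.6796875, 322.8045349121094), (73.5017318725586, 69.25267791748047), 50.230979919433594) circ ((612.8350830078125, 322.05316162109375), 37.244632720947266) z 3.1
tall [812. 199.  76.] [946. 408. 170.]
tall [870. -82.  81.] [948. 107. 161.]
tal
[... 533 characters left out ...]
4) z 4.5
tray 853 rect ((474.7896423339844, -345.3464660644531), (93.52689361572266, 91.95823669433594), 5.016654968261719) circ ((474.34088134765625, -346.20684814453125), 64.552978515625) z 4.6
dish 3641 rect ((510.9434814453125, 300.5812072753906), (102.53337097167969, 101.61042785644531), 52.916900634765625) circ ((510.94476318359375, 300.21026611328125), 52.426063537597656) z 4.4
dish 1905 rect ((614.4437255859375, 319.6520690917969), (73.78267669677734, 72.0562515258789), 57.33718490600586) circ ((614.8397216796875, 319.3761901855469), 37.6384391784668) z 4.4
tall [ 796. -492.   73.] [ 946. -135.  190.]
tall [ 513. -519.   71.] [ 705. -502.  121.]
tall [810. -48.  73.] [944. 415. 171.]
```

```bash
cat >> h.py <<'E'
from scipy.spatial.transform import Rotation as Rn
def down(yaw):
    x=np.array([np.cos(yaw),np.sin(yaw),0]); z=np.array([0,0,-1.]); return Rn.from_matrix(np.stack([x,np.cross(z,x),z],1)).as_rotvec()
def t(): return round(robot.state()['time_s'],2)
E
python3 - <<'E'
from h import *
s=robot.state(); R=Rn.from_rotvec(s['orientation']).as_matrix(); print(R.round(2),s['width'],t())
for pos in [(560,-60,300),(459,-133,150),(474.7,-343.3,150),(464,3,150),(510,302,150),(614,-118,150),(614,321,150),(586,-333,150),(624,-14,150)]:
    out=[]
    for yd in range(-180,180,15):
        q=robot.solve_ik(pos,down(np.radians(yd))); out.append((yd,round(q[5],1)) if q is not None else None)
    print(pos,[o for o in out if o])
E
```

```text
[[ 0.33  0.94 -0.  ]
 [ 0.94 -0.33 -0.  ]
 [-0.    0.   -1.  ]] 87.9690892252327 1.35
(560, -60, 300) [(-180, np.float64(2.9)), (-165, np.float64(2.7)), (-150, np.float64(2.4)), (-135, np.float64(2.1)), (-120, np.float64(1.9)), (-105, np.float64(1.6)), (-90, np.float64(1.3)), (-75, np.float64(1.1)), (-60, np.float64(0.8)), (-45, np.float64(0.6)), (-30, np.float64(0.3)), (-15, np.float64(0.0)), (0, np.float64(-0.2)), (15, np.float64(-0.5)), (30, np.float64(-0.8)), (45, np.float64(-1.0)), (60, np.float64(-1.3)), (75, np.float64(-1.5)), (90, np.float64(-1.8)), (105, np.float64(-2.1)), (120, np.float64(-2.3)), (135, np.float64(-2.6)), (150, np.float64(-2.8))]
(459, -133, 150) [(-180, np.float64(2.7)), (-165, np.float64(2.5)), (-150, np.float64(2.2)), (-135, np.float64(1.9)), (-120, np.float64(1.7)), (-105, np.float64(1.4)), (-90, np.float64(1.1)), (-75, np.float64(0.9)), (-60, np.float64(0.6)), (-45, np.float64(0.4)), (-30, np.float64(0.1)), (-15, np.float64(-0.2)), (0, np.float64(-0.4)), (15, np.float64(-0.7)), (30, np.float64(-1.0)), (45, np.float64(-1.2)), (60, np.float64(-1.5)), (75,
[... 3393 characters left out ...]
 (75, np.float64(-1.9)), (90, np.float64(-2.2)), (105, np.float64(-2.5)), (120, np.float64(-2.7)), (135, np.float64(-3.0)), (165, np.float64(2.8))]
(624, -14, 150) [(-165, np.float64(2.7)), (-150, np.float64(2.5)), (-135, np.float64(2.2)), (-120, np.float64(2.0)), (-105, np.float64(1.7)), (-90, np.float64(1.4)), (-75, np.float64(1.2)), (-60, np.float64(0.9)), (-45, np.float64(0.7)), (-30, np.float64(0.4)), (-15, np.float64(0.1)), (0, np.float64(-0.1)), (15, np.float64(-0.4)), (30, np.float64(-0.7)), (45, np.float64(-0.9)), (60, np.float64(-1.2)), (75, np.float64(-1.4)), (90, np.float64(-1.7)), (105, np.float64(-2.0)), (120, np.float64(-2.2)), (135, np.float64(-2.5)), (150, np.float64(-2.8))]
```

```bash
python3 - <<'E'
from h import *
robot.goto((510,-50,320),down(np.pi/2)); print(t())
P,im,d=snap('wrist','w1')
for n in('filter_c','plug_c','big_bearing_c','long_spacer_c'):
    print(n,[(np.round(q['at']).tolist(),round(q['confidence'],2)) for q in robot.place_of('wrist',n)][:5])
print(t())
E
python3 - <<'E'
from cloud import *
obj={'filter':(459,-137,60,33),'bb':(466,2,22,26),'long':(615,-118,56,14),'smallb':(469,128,14,17.5),'short':(612,111,26,14)}
p,im,ok=cloud('w1')
tb=ok&(abs(p[...,2])<8)&(p[...,0]>400)&(p[...,0]<700)&(abs(p[...,1])<150); print('table z',np.median(p[tb][:,2]))
for n,(x,y,h,r) in obj.items():
    m=ok&(abs(p[...,2]-h)<4)&(np.hypot(p[...,0]-x,p[...,1]-y)<r+20)
    q=p[m][:,:2].astype(np.float32)
    if len(q): (c,R)=cv2.minEnclosingCircle(q); print(n,m.sum(),np.round(c,1),round(R,1),r,p[m][:,2].mean().round(1))
m=ok&(p[...,2]>3)&(p[...,2]<30)&(np.hypot(p[...,0]-624,p[...,1]+14)<60)
k,lab,st,ce=cv2.connectedComponentsWithStats(m.astype(np.uint8))
for i in range(1,k):
    if st[i,4]>60:
        q=p[lab==i]; r=cv2.minAreaRect(q[:,:2].astype(np.float32)); print(st[i],r,q[:,2].max(), cv2.fitLine(q[:,:2].astype(np.float32),cv2.DIST_L2,0,.01,.01).ravel())
E
```

```text
3.82
filter_c [([245.0, 142.0], 0.67)]
plug_c [([350.0, 270.0], 0.66), ([418.0, 329.0], 0.52)]
big_bearing_c [([492.0, 16.0], 0.98), ([362.0, 144.0], 0.96), ([196.0, 38.0], 0.92)]
long_spacer_c [([261.0, 271.0], 0.93), ([447.0, 265.0], 0.68)]
4.07
table z 0.28233046183555643
filter 2582 [ 460.3 -133.1] 31.0 33 58.9
bb 1301 [465.6   2.6] 26.0 26 21.9
long 275 [ 616.2 -119. ] 14.2 14 55.8
smallb 609 [468.5 128. ] 17.7 17.5 13.8
short 256 [615.  112.9] 14.5 14 25.7
[314 261  63  19 711] ((623.462890625, -15.946113586425781), (79.20630645751953, 24.026456832885742), 85.26878356933594) 23.49192172322438 [ 8.5636221e-02  9.9632645e-01  6.2125140e+02 -1.3796109e+01]
[335 284  31  28 524] ((665.455078125, -8.415382385253906), (38.00537109375, 37.80997848510742), 85.56075286865234) 10.327541283062885 [ 7.1312360e-02  9.9745405e-01  6.6558893e+02 -8.8935137e+00]
```

View pics/w1.png

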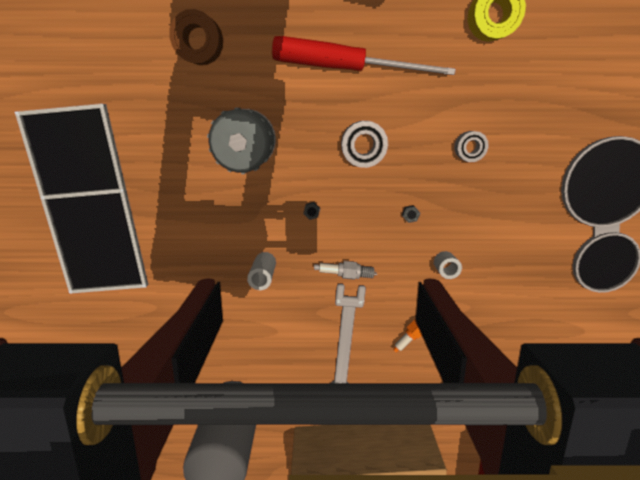

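The wrist picture agrees with the other cameras: filter (241,141), bearing (365,144), long spacer (261,272), and plug hexagon (350,270) with its insulator to the left. The wrench fork at (350,293) sits very close to the plug, so I'll deal with that last. Filter first.

```bash
cat >> h.py <<'E'
def pick(x,y,yaw,z,op,hi=130,close=0):
    robot.gripper_to(op) if op<80 else None
    robot.goto((x,y,hi),down(yaw)); robot.move_l((x,y,z),v=150); robot.gripper_to(close)
    s=robot.state(); print('grip',round(s['width'],1),np.round(s['tcp_pos'],1),t())
    robot.move_l((x,y,hi),v=200); print('lifted',round(robot.state()['width'],1),robot.state()['ft_force'].round(1) if hasattr(robot.state()['ft_force'],'round') else robot.state()['ft_force'])
def place(x,y,yaw,z,hi=130,op=None):
    robot.goto((x,y,hi),down(yaw)); robot.move_l((x,y,z),v=120); print('pre-release',np.round(robot.state()['ft_force'],1))
    robot.gripper_to(op or 88); robot.move_l((x,y,hi),v=200); print('done',t())
E
python3 - <<'E'
from h import *
pick(460,-133,np.pi/2,11,88)
place(474.7,-343.3,np.pi/2,16)
E
python3 - <<'E'
from cloud import *
# wrench extent from scene0
p,im,ok=cloud('scene0')
m=ok&(p[...,2]>2.5)&(p[...,2]<20)&(p[...,0]>640)&(p[...,0]<850)&(p[...,1]>-60)&(p[...,1]<50)
k,lab,st,ce=cv2.connectedComponentsWithStats(m.astype(np.uint8))
for i in range(1,k):
    if st[i,4]>60:
        q=p[lab==i]; print(st[i],cv2.minAreaRect(q[:,:2].astype(np.float32)),np.percentile(q[:,2],[5,50,95]))
        for x in range(640,820,10):
            s=q[abs(q[:,0]-x)<4]
            if len(s): print(x,s[:,1].min().round(),s[:,1].max().round(),s[:,2].max().round())
E
```

```text
grip 65.8 [ 460.4 -133.2   11.5] 6.34
lifted 65.9 [ 0.5  0.1 -2.1]
pre-release [ 0.2 -0.3 -2.4]
done 10.31
[ 351  294   84   92 1250] ((735.2509765625, -16.23017120361328), (38.833953857421875, 178.75929260253906), 84.1550521850586) [3.67380549 6.08643322 8.36278593]
650 -27.0 10.0 10.0
660 -27.0 11.0 9.0
670 -28.0 9.0 10.0
680 -19.0 6.0 10.0
690 -19.0 -2.0 8.0
700 -20.0 -3.0 9.0
710 -21.0 -4.0 9.0
720 -22.0 -1.0 8.0
730 -23.0 -7.0 8.0
740 -23.0 -6.0 8.0
750 -24.0 -7.0 10.0
760 -25.0 -9.0 9.0
770 -26.0 -8.0 9.0
780 -27.0 -10.0 9.0
790 -27.0 -11.0 8.0
800 -35.0 -5.0 9.0
810 -36.0 -4.0 10.0
```

Run:
```python
from h import *
pick(465,3,np.pi/2,2.5,70,hi=110)
place(510,301.7,np.pi/2,7.5,op=62,hi=110)
```

```text
grip 51.5 [465.6   2.9   3.1] 13.42
lifted 51.5 [ 0.2 -0.3 -1.2]
pre-release [-0.4  0.7 -1.9]
done 17.35
```

Run:
```python
from h import *
pick(615.5,-119,np.pi/2,11,60,hi=130)
place(613.8,320.8,np.pi/2,16,op=50,hi=130)
# wrist look at dishes on the way
robot.goto((520,250,300),down(np.pi/2)); P,im,d=snap('wrist','w2'); print(t())
```

```text
grip 27.8 [ 615.7 -119.1   11.3] 20.76
lifted 27.4 [-0.5 -1.3 -1.2]
pre-release [-0.   0.1 -1.1]
done 25.49
26.38
```

View pics/w2.png

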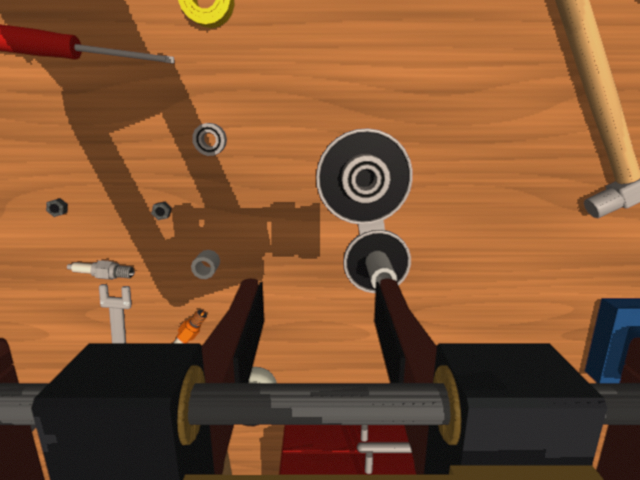

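Bearing (366,178) and spacer (378,265) are both in their dishes, and the small bearing and short spacer look untouched. There isn't room for a finger between the plug and the wrench fork (12 mm gap, 13.5 mm finger), so I'll shift the wrench 50 mm towards -y by its handle.

```bash
python3 - <<'E'
from h import *
y=np.radians(85.4)
robot.gripper_to(40)
robot.goto((733,-14.5,110),down(y)); robot.move_l((733,-14.5,2),v=150); robot.gripper_to(0); s=robot.state(); print(s['width'],np.round(s['tcp_pos'],1),np.round(s['ft_force'],1))
robot.move_l((733,-14.5,6),v=60); robot.move_l((737,-66,6),v=100); robot.move_l((737,-66,2.5),v=60); robot.gripper_to(40); robot.move_l((737,-66,110),v=200)
robot.goto((520,-30,260),down(np.pi/2)); snap('wrist','w3'); print([(np.round(q['at']).tolist(),round(q['confidence'],2)) for q in robot.place_of('wrist','plug_c')],t())
E
python3 - <<'E'
from cloud import *
p,im,ok=cloud('w3')
m=ok&(p[...,2]>3)&(p[...,2]<30)&(np.hypot(p[...,0]-622,p[...,1]+14)<55)
k,lab,st,ce=cv2.connectedComponentsWithStats(m.astype(np.uint8))
for i in range(1,k):
    if st[i,4]>60:
        q=p[lab==i]; print(st[i],cv2.minAreaRect(q[:,:2].astype(np.float32)),q[:,2].max())
        for yy in range(-66,36,6):
            s=q[abs(q[:,1]-yy)<2.5]
            if len(s): print(yy,s[:,0].min().round(),s[:,0].max().round(),s[:,2].max().round())
cv2.imwrite('pics/w3c.png',cv2.resize(im[180:340,200:460],None,fx=3,fy=3,interpolation=2)[:,:,::-1])
E
```

```text
16.65866204261301 [733.2 -14.4   2.3] [-0.4  0.2  2.1]
[([335.0, 284.0], 0.67), ([413.0, 350.0], 0.5)] 33.17
[296 272  69  21 908] ((622.7937622070312, -17.695659637451172), (75.53128814697266, 23.903844833374023), 81.64482116699219) 22.49596712626675
-54 616.0 622.0 15.0
-48 614.0 625.0 17.0
-42 614.0 625.0 17.0
-36 615.0 626.0 18.0
-30 616.0 626.0 18.0
-24 614.0 629.0 21.0
-18 611.0 635.0 22.0
-12 611.0 632.0 22.0
-6 613.0 636.0 22.0
0 613.0 633.0 22.0
6 618.0 632.0 19.0
12 618.0 632.0 19.0
18 619.0 631.0 19.0
[302 302   9  15 114] ((660.0932006835938, -44.95967483520508), (9.336725234985352, 17.964706420898438), 89.59757995605469) 10.673537461912588
-48 651.0 666.0 10.0
-42 652.0 669.0 11.0
```

View pics/w3c.png

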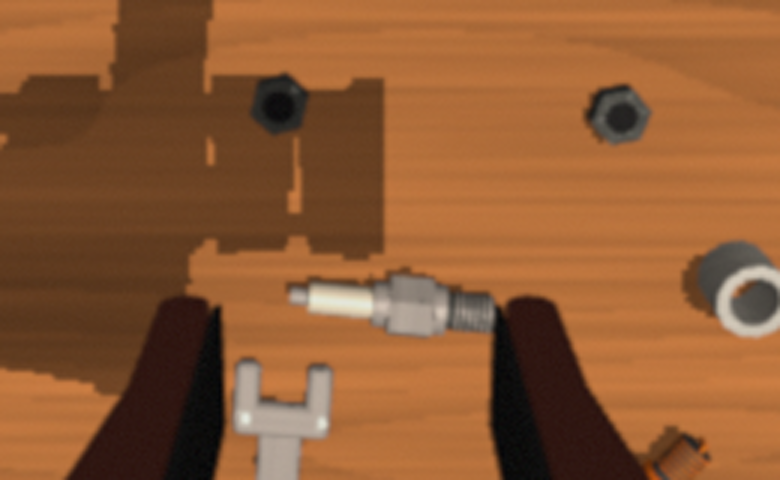

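Run:
```python
from h import *
z=np.load('pics/w3.npz'); P=dict(zip(('fx','fy','cx','cy'),z['K']));P['pose']=z['pose']
print(atz(P,339,282,21),atz(P,335,284,10.4),atz(P,297,279,12),atz(P,364,285,10))
```

```text
[619.31790383  -7.86921881  21.        ] [626.52850993 -11.76293439  10.4       ] [619.68237387 -54.44105247  12.        ] [627.95618799  21.04850225  10.        ]
```

Run:
```python
from h import *
pick(623.5,-10.5,np.radians(-5),2,42,hi=110)
place(586.3,-333.3,np.radians(-85),6.8,op=42,hi=110)
robot.goto((500,-300,300),down(np.radians(-90))) if False else robot.goto((500,-310,320),down(np.pi/2-np.pi/2))
snap('wrist','w4'); robot.goto((420,60,300),down(0)); snap('scene','s9');snap('side','d9'); print(t())
```

```text
grip 22.0 [623.8 -10.5   2.4] 36.27
lifted 22.5 [-0.4 -0.8  0. ]
pre-release [ 0.6  0.3 -0.5]
done 40.39
43.33
```

View pics/s9.png

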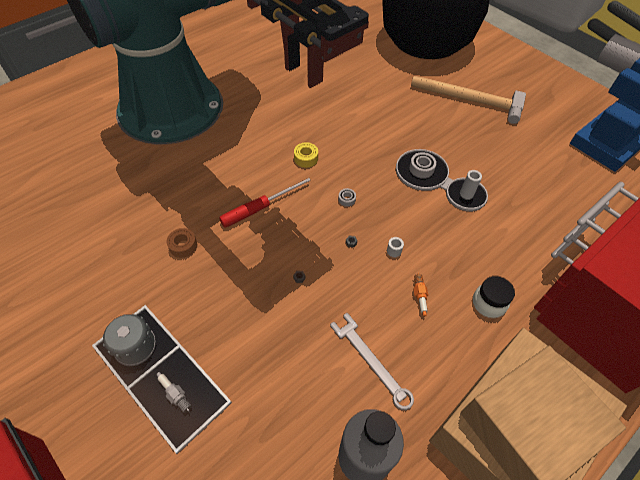

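View pics/w4.png

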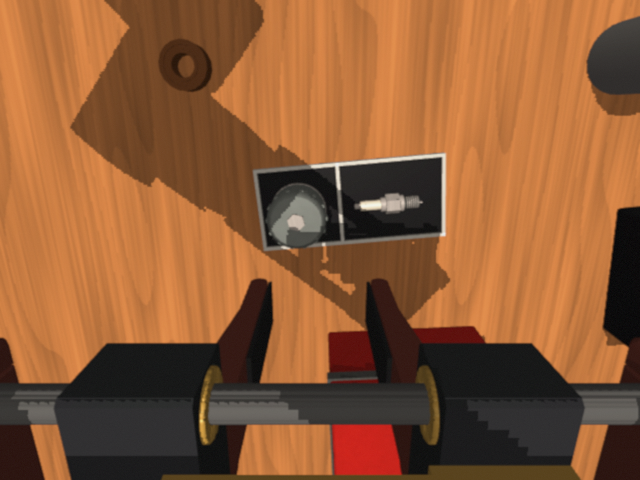

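View pics/d9.png

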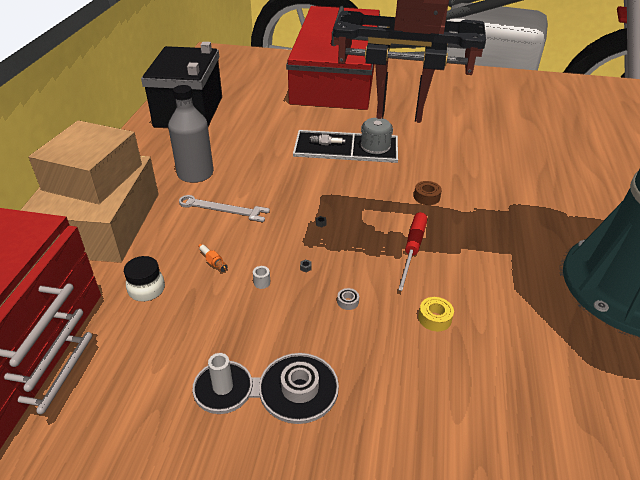

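The filter, plug, bearing and spacer all sit in their places. Next I'll check the numbers within single pictures.

Run:
```python
from cloud import *
T=(540.0,-338,np.radians(5))  # refined below
fl=np.array([474.7,-343.3]);pl=np.array([586.3,-333.3]); ux=(pl-fl)/np.linalg.norm(pl-fl); uy=np.array([-ux[1],ux[0]])
bd=np.array([510,301.7]);sd=np.array([613.8,320.8]); print('dists',np.linalg.norm(pl-fl),np.linalg.norm(sd-bd),np.degrees(np.arctan2(*ux[::-1])))
for f in('s9','d9','w4'):
    p,im,ok=cloud(f)
    for n,c,h,r in(('filter',fl,64,33),('bb',bd,26,26),('long',sd,60,14),('smallb',(468,128),14,17.5),('short',(614.5,113),26,14)):
        m=ok&(abs(p[...,2]-h)<4)&(np.hypot(p[...,0]-c[0],p[...,1]-c[1])<r+25)
        if m.sum()>50:
            (q,R)=cv2.minEnclosingCircle(p[m][:,:2].astype(np.float32)); print(f,n,(np.array(q)-c).round(1),round(R,1),p[m][:,2].mean().round(1))
    m=ok&(p[...,2]>9)&(p[...,2]<40)&(np.hypot(*(p[...,:2]-pl).transpose(2,0,1))<55)
    m&=((p[...,:2]-pl)@ux>-58)&(abs((p[...,:2]-pl)@uy)<38)
    if m.sum()>50:
        d=p[m][:,:2]-pl; a=d@ux; b=d@uy; print(f,'plug along',a.min().round(),a.max().round(),'across',b.min().round(),b.max().round(),'ang',np.degrees(np.polyfit(a,b,1)[0]).round(1), 'zmax',p[m][:,2].max().round(1))
```

```text
dists 112.0471329396696 105.54264540933201 5.1203555430395244
s9 filter [ 0.7 -0. ] 30.3 62.1
s9 bb [-1.4  0.1] 28.2 24.5
s9 long [-1.1 -1.1] 15.1 58.6
s9 smallb [-0.6 -0.9] 18.7 12.6
s9 short [-0.4 -0.1] 14.9 24.7
s9 plug along -44.0 35.0 across -12.0 12.0 ang -0.2 zmax 25.9
d9 filter [-3.   3.2] 31.3 63.1
d9 bb [-2.   0.4] 27.2 25.7
d9 long [0.2 0.6] 14.4 59.7
d9 smallb [-1.4  1.1] 18.4 13.6
d9 short [-1.7 -0. ] 15.0 25.6
d9 plug along -44.0 32.0 across -7.0 15.0 ang 0.6 zmax 27.4
w4 filter [0.2 0.5] 30.7 63.0
w4 plug along -44.0 35.0 across -12.0 12.0 ang 0.2 zmax 27.3
```

Every part is within about 4 mm of its target, and its height matches resting on its floor. Handing in.

Run:
```python
from h import *
robot.finish_job(); print(t())
```

```text
the job is handed in; nothing more can be done
the job is handed in; nothing more can be done
```

Both kits are made up, and I handed the job in at about 43 s of the 106 s allowed.

- **Oil-service kit:** the filter stands in the square compartment and the spark plug lies along the longer one.
- **Wheel kit:** the larger bearing lies flat in the larger dish and the longer spacer stands in the smaller dish.
- **Wrench moved:** its fork left no room for a finger beside the plug. I gripped the wrench by its handle and shifted it about 50 mm before picking up the plug.

The last checks used depth from the scene and side cameras, with the wrist camera as well for the tray:

| Part | Result |
|---|---|
| Filter | within 1 mm of centre in the scene and wrist pictures |
| Larger bearing | within about 2 mm of centre |
| Longer spacer | within about 2 mm of centre |
| Spark plug | about 1 mm off along the tray, under 1° off its length |
| Smaller bearing, shorter spacer | within 2 mm of their starts, about the measuring error |

All the heights fit parts resting on their floors. I did not measure tilt separately, but the pictures show the parts upright or flat.

The one disagreement was in the side camera: it put the filter 4 mm off and the plug about 4 mm across. Its filter position had also differed by a few millimetres at the start. Both readings are still well inside the limits.

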